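Refill the foil holder

TASK

Put the new roll of foil into the wooden foil holder: slide the holder's loose end cheek back to make room, lay the full roll (not the thin empty core) down in the rests between the two cones without dropping it, then push the cheek home until both cones are fully inside the roll's ends and the roll is held snugly between the two cheeks. Leave everything else on the worktop where it is.

Things in the scene. Friction and masses are not known exactly. Their poses are not given: they have to be found in the camera images.
- holder: fixed wooden foil holder; base 104 mm (x) by 305 mm (y from -187 to +118), 14 mm thick. Origin on the worktop below the middle of a seated roll; y axis along the roll. Fixed cheek at its +y end: 74 mm wide, 18 thick, 75 high, inner face at y = +90. Two V rests, centred at y = -45 and +55, 14 mm long, carry the roll with its axis 42 mm high; between them fingers can go down to z = 16
- seat (a point): on the cone axis, 46 mm above the holder's origin, midway between the cheeks of a loaded holder; axes as the holder's
- cone (a point): root of the fixed steel cone, on the fixed cheek's inner face (holder y = +90 mm, z = 46 mm), pointing to holder -y. Both cones lie on one axis: 16 mm long, 21.6 mm thick at the root, 10 mm at the tip; as they enter they lift the roll about 3 mm off the rests
- cheek (a joint): slide of the loose cheek on the -y side, in m: 0 = nearest the fixed cheek (its inner face, the cone's root, at holder y = -70 mm); grows as it slides back along holder -y; 0.085 = fully back. Reads 0.020 when home against a loaded roll; from about 0.052 on the roll can be lowered straight in between the cones. Stiff (about 3 N); stays where it is left
- tab (a point): middle of the top of the loose cheek's upright tab, 106 mm above the worktop; tab 32 mm wide (holder x), 14 mm thick (holder y), 31 mm higher than the cheek, which is 74 by 18 mm and 75 mm high; push the tab from either side or pinch it
- foil_roll: full roll of aluminium foil, silvery, 44 mm thick, 180 mm long, about 0.25 kg, with a 24 mm bore; lies on the worktop. Origin at its middle on its axis; its y axis runs along the roll (either end may face the fixed cheek)
- empty_core: bystander: thin brown cardboard core, 30 mm thick, 180 mm long, lying on the worktop; origin at its middle, y axis along it
- egg_timer: bystander: round white kitchen timer, 66 mm wide and 43 mm high; origin at the centre of its underside
- honey_jar: bystander: glass jar with a yellow lid, 64 mm wide and 87 mm high; origin at the centre of its underside

How it is judged (in metres and radians):
On the way, in this order (a step that is already met when the one before it is completed fails the run):
1. the loose cheek has been slid back to make room (value of joint cheek above 0.04 m and distance between foil_roll and seat above 0.06 m), for 0.1 s.
2. the roll lies between the cones, let go (distance between foil_roll and seat below 0.05 m and z of foil_roll in the frame of seat below 0.003 m and angle between the y axis of foil_roll and the y axis of holder, either way round below 0.08 rad and contact force between the fingers and foil_roll below 0.05 N), for 0.2 s.
At the end, for the whole second after the job is handed in: The loose cheek is home (slide below 22.5 mm, i.e. within 2.5 mm of touching the roll), and the roll sits on both cones: its middle within 3.5 mm of the seat point, its axis within 0.03 rad of the holder's, at rest (value of joint cheek below 0.0225 m and distance between foil_roll and seat below 0.0035 m and angle between the y axis of foil_roll and the y axis of holder, either way round below 0.03 rad and linear speed of foil_roll below 0.01 m/s).
It fails at once if the roll is dropped (moves faster than 0.5 m/s with no finger on it) (linear speed of foil_roll above 0.5 m/s and contact force between the fingers and foil_roll below 0.05 N).
It fails at once if the empty core is moved more than 30 mm (distance of empty_core from where it was at the start of the episode above 0.03 m).
It fails at once if the egg timer is moved more than 30 mm (distance of egg_timer from where it was at the start of the episode above 0.03 m).
It fails at once if the honey jar is moved more than 30 mm (distance of honey_jar from where it was at the start of the episode above 0.03 m).
It also fails if it takes over 61 s, if anything falls off the work surface, if the arm or the gripper's body presses on something with over 40 N, if the wrist force passes 120 N, or if a joint passes its speed limit or range.

ROBOT

A 6-joint arm with a two-finger parallel gripper is mounted at the origin on a cart in front of the work surface, level with it; the furniture and walls round the work are solid. World frame = base frame: x ahead of the robot, y to its left, z up, the work surface at z = 0. Lengths are in mm, angles in rad, forces in N, time in s.
With the tool pointing down it reaches from about 275 to 825 mm from the base axis. Payload 5.2 kg.
Tool frame: the origin (TCP) lies at the very end of the fingers, on their centre line; the grasp point (between the pads) lies 19 mm behind it (env.grip_point_offset is the distance from the TCP to the grasp point, in mm); z points along the fingers, y is the line along which they close (so a half turn about z gives the same grasp; the last joint's range is limited). The gripper opens to 93 mm and grips with 3 to 60 N. Pads are 15 mm wide; open, the fingers measure 128 mm over their backs; the gripper's body (75 mm by 188 mm) begins 65 mm behind the grasp point.
Start: joints at [-1.403, 0.259, 1.535, -0, 1.348, -0.203], TCP at [199.319, -512.617, 191.153] pointing down, gripper open.
Joint ranges: [-3.14, 3.14], [-0.91, 2.08], [0.19, 2.58], [-1.22, 4.36], [0.22, 2.71], [-3.12, 3.12]. Speed limits (rad/s): [2.57, 2.57, 3.14, 3.14, 3.14, 3.14].

INTERFACE

Orientations are given as a unit quaternion [w, x, y, z].
In Python, from rig import env gives the robot as it stands.
- The arm moves only by the tool drive_tool, never from a script. Its argument "deltas" is a list of rows, each an object with "slide": the shift along the tool's x, y, z in units of 200 mm (1.0 is 200 mm), a list of three; "rot": the turn, a rotation vector about the tool's x, y, z in units of 2 pi rad (1.0 is 2 pi rad), a list of three. In form: [{"slide": [dx, dy, dz], "rot": [ax, ay, az]}, ...]. A call has 1 to 12 rows; each row is the pose to reach, as a shift and turn from the pose commanded when the call began, along the tool's axes at that moment, turning the shorter way round; what a row does not reach only later rows make up. A row lasts 1/10 s, in which the tool goes at most 50 mm and 8.59 degrees, less where a joint would pass 70% of its speed; a pose out of reach is approached as far as the arm can. A call with a number of a shift or a turn outside -1 to 1 is refused whole. A call with a gripper value outside its range is refused whole. "gripper" is the opening, from -1 (shut) to 1 (fully open), set as the call begins (left out, the last holds). The fingers move at their own pace and stop on an object; "force" is the grip in N (left out, the last holds). Time passes only in rows, so rows that repeat a pose let the fingers close. It gives the time, the measured TCP pose, the force, the opening and the grip force at its end, in the units of the state.
- env.get_obs(): the state, without advancing time (a new reading comes with each control period).
- env.camera(name): name is "scene" or "top" or "wrist"; returns a dict with "pixels" (400x640x3 uint8, red, green, blue), "fx", "fy", "cx", "cy" (pixels), "extrinsics" (4x4, takes a point from world to camera coordinates); the wrist camera has in their place "hand_eye" (4x4, takes a point from camera to tool coordinates, whose origin is the TCP and whose axes are the flange's). Camera axes: x right, y down, z forward; pixel columns grow to the right and rows downward; lengths in mm; the calibration is good to about 2 mm. A picture is of the moment at which its call begins: read the wrist's pose just before it. There is no depth.
- env.sign_off(): hands the job in; it is judged then, once.
The state is a dict: "time_s": time; "q": joint angles; "joint_vel": joint speeds; "joint_torque": joint torques, N m; "tcp_pos": TCP position; "tcp_rot": TCP orientation; "contact_force": force on the tool from outside, world axes, zero at the start; "moment": the same for the moment, N m; "gripper_width": opening from 0.0 (shut) to 1.0 (fully open); "grasp_force": force on a finger pad.
Only numpy, scipy, OpenCV 4.12 (cv2) and the standard library are available. Lean on these libraries where they do the work, as an engineer would, in place of code of your own. Each camera call takes 0.05 s, during which the arm holds its last target. There are 200 camera calls.

## Working session

There is one attempt and no reset: what is moved stays moved. The work goes in short steps, Python scripts to look and compute and a tool call to move; the robot and the scene stay as the last step left them, time stands still between calls to the robot, and variables do not carry over. Pictures are saved under pics/ and viewed, at most 14 in all, crops included, and the job is handed in when it is done.

Besides the shell and the picture viewer there is one more tool, called after "Call:" as name(argument=value, ...), one argument or row to a line, values as JSON. drive_tool: Moves the arm, as the interface text tells. Shifts and turns lie within -1 to 1; 1 stands for 200 mm of shift or 2 pi rad of turn. Its arguments: {"type":"object","properties":{"deltas":{"type":"array"},"gripper":{"type":"number"},"force":{"type":"number"}},"required":["deltas"]}

```bash
ls; mkdir -p pics; cat > h.py <<'E'
import numpy as np, cv2
from rig import env
def snap(n,f):
    o=env.get_obs(); c=env.camera(n); cv2.imwrite('pics/'+f,np.asarray(c['pixels'])[:,:,::-1]); c['obs']=o
    np.save('pics/'+f+'.npy',c,allow_pickle=True); return c
def load(f): return np.load('pics/'+f+'.npy',allow_pickle=True).item()
def ray(c,u,v):
    E=np.array(c['extrinsics']); R=E[:3,:3]; t=E[:3,3]
    d=R.T@np.array([(u-c['cx'])/c['fx'],(v-c['cy'])/c['fy'],1]); return -R.T@t,d
def plane(c,u,v,z):
    o,d=ray(c,u,v); return o+d*(z-o[2])/d[2]
def proj(c,p):
    E=np.array(c['extrinsics']); q=E[:3,:3]@np.array(p,float)+E[:3,3]
    return np.array([c['fx']*q[0]/q[2]+c['cx'],c['fy']*q[1]/q[2]+c['cy']])
E
python3 - <<'E'
from h import *
for n in ('top','scene'):
    c=snap(n,n+'1.png'); print(n,c['fx'],c['cx'],c['cy'],np.round(c['extrinsics'],3).tolist())
o=env.get_obs(); print(o)
E
```

```text
pics
top 464.1804528425736 315.87005764397315 201.19319000139086 [[0.024, -1.0, 0.021, 133.762], [-0.986, -0.027, -0.165, 568.954], [0.166, -0.016, -0.986, 1062.615], [0.0, 0.0, 0.0, 1.0]]
scene 370.1567887798038 319.8528545837112 198.52844549419797 [[-0.897, -0.442, 0.004, 552.259], [-0.337, 0.678, -0.653, 138.536], [0.286, -0.587, -0.757, 865.809], [0.0, 0.0, 0.0, 1.0]]
{'time_s': 0.1, 'q': array([-1.40282518e+00,  2.59267423e-01,  1.53595693e+00, -9.23774644e-06,
        1.34798173e+00, -2.02804523e-01]), 'joint_vel': array([ 0.00034486, -0.00253236, -0.0028177 ,  0.0011081 , -0.00075027,
       -0.00112272]), 'joint_torque': array([ 1.41151162e-03, -4.38209724e+01, -2.84643996e+01,  7.20222783e-02,
        3.62061337e-02, -4.65878838e-05]), 'tcp_pos': array([ 199.21313446, -512.09314447,  190.40902369]), 'tcp_rot': array([-8.06671760e-04,  9.82864327e-01,  1.84328683e-01,  9.54642112e-06]), 'contact_force': array([-0.82708183,  0.73380841, -0.55783742]), 'moment': array([-0.00512809,  0.01686688,  0.06360503]), 'grasp_force': 0.0, 'gripper_width': 1.0018594992659497}
```

View pics/top1.png

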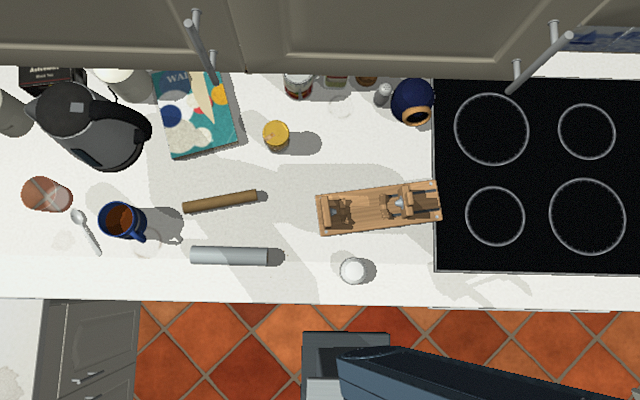

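View pics/scene1.png

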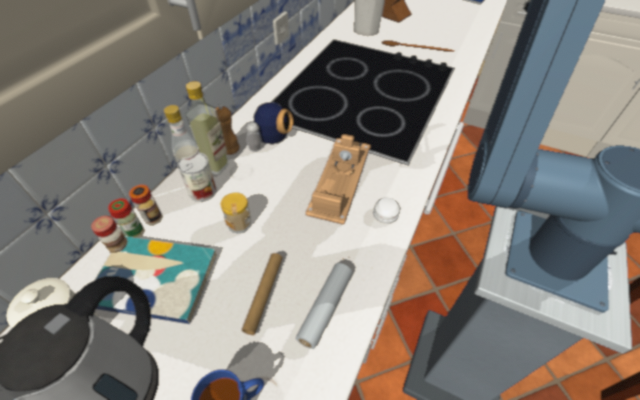

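The top view shows the foil roll at about (235,256), the core at (220,200), and the holder from (318,210) to (440,200). The fixed cheek is on the left and the loose tab is near (408,195). The scene view agrees. I'll zoom in on the holder.

```bash
python3 - <<'E'
from h import *
a=cv2.imread('pics/top1.png')[165:285,300:450]; b=cv2.imread('pics/scene1.png')[120:230,290:410]
a=cv2.resize(a,None,fx=5,fy=5,interpolation=cv2.INTER_CUBIC)[:600,:750]
cv2.imwrite('pics/a.png',a)
c=load('top1.png')
img=np.asarray(c['pixels']); hsv=cv2.cvtColor(img,cv2.COLOR_RGB2HSV)
def rects(m,name):
    cs,_=cv2.findContours(m.astype(np.uint8),cv2.RETR_EXTERNAL,cv2.CHAIN_APPROX_NONE)
    for k in cs:
        if cv2.contourArea(k)>300: print(name,cv2.contourArea(k),cv2.minAreaRect(k),cv2.boxPoints(cv2.minAreaRect(k)).round(1).tolist())
roi=np.zeros(img.shape[:2],bool); roi[225:285,175:290]=1
print(img[256,235],img[246,235],img[263,235],img[270,235],img[240,235],img[252,268])
wood=(hsv[...,0]>8)&(hsv[...,0]<25)&(hsv[...,1]>70); wr=np.zeros_like(roi);wr[165:250,305:445]=1
rects(wood&wr,'holder')
wr[:]=0;wr[180:220,175:275]=1; rects(wood&wr,'core')
m=roi&(img[...,0]<185)&(hsv[...,0]>85)&(hsv[...,1]>15); rects(m,'foil'); cv2.imwrite('pics/m.png',m*255)
E
```

```text
[161 168 167] [193 194 185] [114 120 119] [223 223 217] [213 212 205] [84 84 76]
holder 4927.5 ((378.69854736328125, 207.49575805664062), (41.678653717041016, 123.79024505615234), 82.43856811523438) [[314.6000061035156, 195.0], [437.29998779296875, 178.6999969482422], [442.79998779296875, 220.0], [320.1000061035156, 236.3000030517578]]
core 754.0 ((219.28302001953125, 201.00942993164062), (11.180171012878418, 75.1282958984375), 79.3803482055664) [[181.3000030517578, 202.39999389648438], [255.1999969482422, 188.60000610351562], [257.20001220703125, 199.60000610351562], [183.39999389648438, 213.39999389648438]][ WARN:0@0.423] global loadsave.cpp:1063 imwrite_ Unsupported depth image for selected encoder is fallbacked to CV_8U.
```

View pics/a.png

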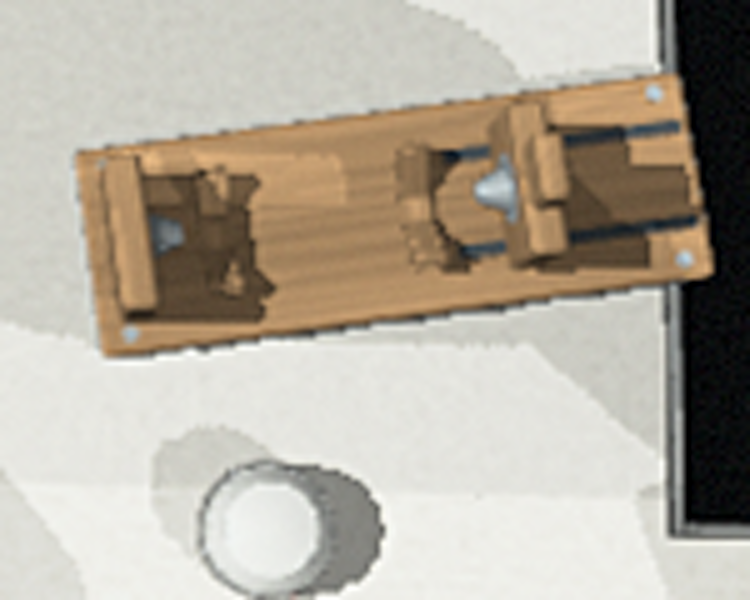

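Base plate corners are at (315,195), (321,236), (436,180) and (442.5,219.5). The loose cheek's tab is around (409.5,199), with its top from (406,187) to (412,205).

```bash
cat >> h.py <<'E'
def rigid(P,Q): # Q=R P + t, 2D
    P=np.array(P,float);Q=np.array(Q,float);p=P.mean(0);q=Q.mean(0);A=P-p;B=Q-q
    th=np.arctan2((A[:,0]*B[:,1]-A[:,1]*B[:,0]).sum(),(A*B).sum()); R=np.array([[np.cos(th),-np.sin(th)],[np.sin(th),np.cos(th)]])
    t=q-R@p; return th,R,t,np.abs(Q-(P@R.T+t)).max()
E
python3 - <<'E'
from h import *
c=load('top1.png'); s=load('scene1.png')
f=lambda x,y:(300+x/5-.4,165+y/5-.4)
# holder corners: left = +y (world +y), up = world +x
Q=[plane(c,*f(*p),14)[:2] for p in ((77,152),(107,352),(680,74),(711,270))]
P=[(52,118),(-52,118),(52,-187),(-52,-187)]
th,R,t,e=rigid(P,Q); print('holder th',th,'t',t,'res',e)
np.save('hold.npy',np.array([th,*t]))
h=lambda x,y,z:np.array([*(R@[x,y]+t),z])
for n,p in dict(fix_in1=(37,90,75),fix_in2=(-37,90,75),cone=(0,90,46),seat=(0,0,46)).items():
    u=proj(c,h(*p)); print(n,h(*p).round(1),'crop',((u-[300,165]+.4)*5).round(), 'scene',proj(s,h(*p)).round(1))
inv=lambda q:(R.T@(np.array(q)[:2]-t))
# tab top corners in crop: find
for p in ((530,105),(550,105),(548,200),(567,196)): print('tab',inv(plane(c,*f(*p),106)).round(1))
for p in ((510,107),(533,262),(566,252)): print('chk',inv(plane(c,*f(*p),75)).round(1))
# foil: Otsu-ish vs. background using scene & top
img=np.asarray(c['pixels']).astype(int)
print('rows',[ (r,img[r,215].tolist(),img[r,250].tolist()) for r in range(240,274,2)])
print('cols',[(x,img[256,x].tolist()) for x in list(range(184,198,2))+list(range(262,278,2))])
for n in ((351,271),): print('timer',plane(c,*n,40).round())
print('jar',plane(c,276,136,87).round())
E
```

```text
holder th 0.15869354861680152 t [555.44865217  26.90928106] res 3.2744435794839433
fix_in1 [577.8 121.6  75. ] crop [140. 148.] scene [311.9 189.3]
fix_in2 [504.7 109.9  75. ] crop [162. 304.] scene [341.2 196.1]
cone [541.2 115.8  46. ] crop [148. 235.] scene [326.2 200.4]
seat [555.4  26.9  46. ] crop [335. 210.] scene [335.9 175.6]
tab [ 28.  -86.9]
tab [ 26.8 -96. ]
tab [-16.3 -87.7]
tab [-15.6 -96.6]
chk [ 33.6 -84.9]
chk [-40.2 -83.5]
chk [-37.6 -99.5]
rows [(240, [216, 215, 206], [210, 210, 200]), (242, [215, 215, 206], [210, 209, 200]), (244, [218, 218, 208], [211, 211, 202]), (246, [120, 122, 119], [200, 199, 192]), (248, [139, 146, 146], [99, 103, 103]), (250, [160, 167, 167], [134, 142, 141]), (252, [178, 186, 185], [150, 157, 155]), (254, [195, 205, 204], [160, 167, 166]), (256, [191, 202, 200], [161, 167, 167]), (258, [187, 196, 194], [160, 168, 166]), (260, [175, 182, 181], [151, 158, 158]), (262, [149, 157, 155], [138, 144, 143]), (264, [165, 165, 159], [91, 98, 98]), (266, [240, 240, 234], [239, 239, 232]), (268, [240, 242, 238], [224, 224, 218]), (270, [239, 241, 236], [223, 223, 215]), (272, [240, 240, 235], [222, 221, 215])]
cols [(184, [237, 236, 231]), (186, [215, 215, 206]), (188, [218, 218, 208]), (190, [191, 200, 200]), (192, [189, 199, 197]), (194, [192, 203, 200]), (196, [191, 200, 199]), (262, [159, 166, 166]), (264, [162, 169, 168]), (266, [117, 122, 119]), (268, [91, 92, 87]), (270, [105, 106, 102]), (272, [104, 105, 100]), (274, [105, 104, 100]), (276, [105, 105, 100])]
timer [403.  62.  40.]
jar [711. 246.  87.]
```

```bash
cat >> h.py <<'E'
from scipy.spatial.transform import Rotation as Ro
def goto(pos,psi):
    o=env.get_obs(); q=o['tcp_rot']; R0=Ro.from_quat([q[1],q[2],q[3],q[0]])
    a=psi/2; R1=Ro.from_quat([np.cos(a),np.sin(a),0,0])
    d=R0.inv().apply(np.array(pos)-o['tcp_pos'])/200; r=(R0.inv()*R1).as_rotvec()/(2*np.pi)
    print('t',round(o['time_s'],2),'slide',d.round(4).tolist(),'rot',r.round(4).tolist())
def hold():
    th,x,y=np.load('hold.npy'); R=np.array([[np.cos(th),-np.sin(th)],[np.sin(th),np.cos(th)]])
    return th,lambda p:np.array([*(R@np.array(p[:2])+[x,y]),p[2]]),lambda q:np.array([*(R.T@(np.array(q[:2])-[x,y])),q[2]])
def wristcam(c):
    o=c['obs']; q=o['tcp_rot']; T=np.eye(4); T[:3,:3]=Ro.from_quat([q[1],q[2],q[3],q[0]]).as_matrix(); T[:3,3]=o['tcp_pos']
    c['extrinsics']=np.linalg.inv(T@np.array(c['hand_eye'])); return c
E
python3 - <<'E'
from h import *
th,H,I=hold()
p=H((0,-60,230)); print(p); goto(p,np.pi/2+th)
c=load('top1.png')
# roll from top
L=[plane(c,212,(245.5+264)/2,22),plane(c,250,(247+265)/2,22)]
d=(L[0]-L[1]); d/=np.linalg.norm(d); print('roll dir',d)
a=plane(c,189,255,42); b=plane(c,265.5,256.5,42); print(a,b,np.linalg.norm(a-b),(a+b)/2)
E
```

```text
[564.93035057 -32.33679388 230.        ]
t 0.1 slide [2.5736, -1.5735, -0.1947] rot [-0.0002, -0.0002, -0.2162]
roll dir [0.00811317 0.99996709 0.        ]
[430.48435804 441.64190848  42.        ] [431.39534279 263.05184199  42.        ] 178.5923899332357 [430.93985042 352.34687524  42.        ]
```

Call:
drive_tool(
  deltas=[
    {"slide":[0.2,-0.12,-0.06],"rot":[0,0,0]},
    {"slide":[0.4,-0.24,-0.12],"rot":[0,0,0]},
    {"slide":[0.6,-0.36,-0.19],"rot":[0,0,0]},
    {"slide":[0.8,-0.49,-0.19],"rot":[0,0,0]},
    {"slide":[1.0,-0.61,-0.19],"rot":[0,0,0]},
  ],
)

```text
time_s: 0.6
tcp_pos: [342.3, -324.8, 229.4]
tcp_rot: [0.0, 0.983, 0.184, 0.0]
contact_force: [0.1, 0.5, -0.6]
gripper_width: 1.001
grasp_force: 0.0
```

Call:
drive_tool(
  deltas=[
    {"slide":[0.2,-0.12,0],"rot":[0,0,0]},
    {"slide":[0.4,-0.24,0],"rot":[0,0,0]},
    {"slide":[0.6,-0.36,0],"rot":[0,0,0]},
    {"slide":[0.8,-0.49,0],"rot":[0,0,0]},
  ],
)

```text
time_s: 1.0
tcp_pos: [455.9, -175.4, 228.9]
tcp_rot: [-0.0, 0.983, 0.184, -0.0]
contact_force: [0.9, -1.0, -0.3]
gripper_width: 1.0
grasp_force: 0.0
```

Call:
drive_tool(
  deltas=[
    {"slide":[0.19,-0.12,0],"rot":[0,0,-0.022]},
    {"slide":[0.38,-0.24,0],"rot":[0,0,-0.044]},
    {"slide":[0.57,-0.36,0],"rot":[0,0,-0.066]},
    {"slide":[0.77,-0.47,0],"rot":[0,0,-0.088]},
    {"slide":[0.77,-0.47,0],"rot":[0,0,-0.11]},
    {"slide":[0.77,-0.47,0],"rot":[0,0,-0.132]},
    {"slide":[0.77,-0.47,0],"rot":[0,0,-0.154]},
    {"slide":[0.77,-0.47,0],"rot":[0,0,-0.176]},
    {"slide":[0.77,-0.47,0],"rot":[0,0,-0.198]},
    {"slide":[0.77,-0.47,0],"rot":[0,0,-0.216]},
    {"slide":[0.77,-0.47,0],"rot":[0,0,-0.216]},
  ],
)

```text
time_s: 2.1
tcp_pos: [564.3, -33.6, 228.7]
tcp_rot: [-0.0, 0.649, 0.761, -0.0]
contact_force: [-0.2, 0.2, -0.5]
gripper_width: 0.998
grasp_force: 0.0
```

```bash
python3 - <<'E'
from h import *
th,H,I=hold()
c=snap('wrist','w1.png'); o=c['obs']; print(o['tcp_pos'],o['time_s'])
goto(H((0,-60,230)),np.pi/2+th)
c=wristcam(c)
print('pred base corners',[proj(c,H(p)).round(1).tolist() for p in ((52,118,14),(-52,118,14),(52,-187,14),(-52,-187,14))],'tab(x0,y-93)',proj(c,H((0,-93,106))).round(1))
E
```

```text
[564.31224203 -33.5966824  228.65364445] 2.1
t 2.15 slide [0.0059, 0.0039, -0.0065] rot [-0.0001, -0.0001, -0.0006]
pred base corners [[365.7, 27.3], [279.7, 27.3], [358.1, 259.1], [287.0, 259.1]] tab(x0,y-93) [322.7 216.9]
```

View pics/w1.png

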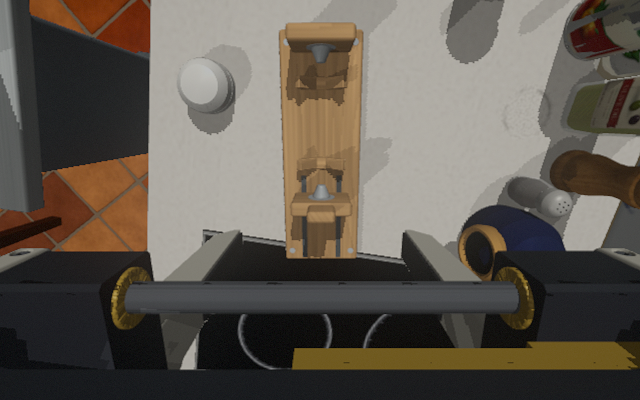

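The wrist view shows the holder upright: base edges at about x=281..362, bottom at y=258, tab at about (321,210) and cones at (321,55) and (321,192). I'll measure it more finely.

```bash
python3 - <<'E'
from h import *
th,H,I=hold()
c=wristcam(load('w1.png')); img=np.asarray(c['pixels']); hsv=cv2.cvtColor(img,cv2.COLOR_RGB2HSV)
m=(hsv[...,0]<25)&(hsv[...,1]>75)
for r in (100,120,140,180,230,245):
    xs=np.where(m[r,260:390])[0]+260; print(r,xs.min(),xs.max(),I(plane(c,xs.min()-.5,r,14)).round(1),I(plane(c,xs.max()+.5,r,14)).round(1))
for x in (295,350): 
    ys=np.where(m[:280,x])[0]; print('col',x,ys.max(),I(plane(c,x,ys.max()+.5,14)).round(1))
cr=img[190:262,280:365]; cv2.imwrite('pics/w1c.png',cv2.resize(cr[:,:,::-1],None,fx=7,fy=7,interpolation=cv2.INTER_CUBIC))
E
```

```text
100 281 360 [-53.9  34.4  14. ] [48.4 34.4 14. ]
120 282 359 [-53.4   9.7  14. ] [47.9  9.7 14. ]
140 283 359 [-53.  -15.8  14. ] [ 48.7 -15.8  14. ]
180 284 358 [-53.4 -69.5  14. ] [ 49.  -69.5  14. ]
230 285 356 [ -54.3 -141.9   14. ] [  48.4 -141.9   14. ]
245 286 356 [ -53.5 -164.9   14. ] [  49.1 -164.9   14. ]
col 295 258 [ -40.3 -186.1   14. ]
col 350 258 [  40.2 -186.1   14. ]
```

View pics/w1c.png

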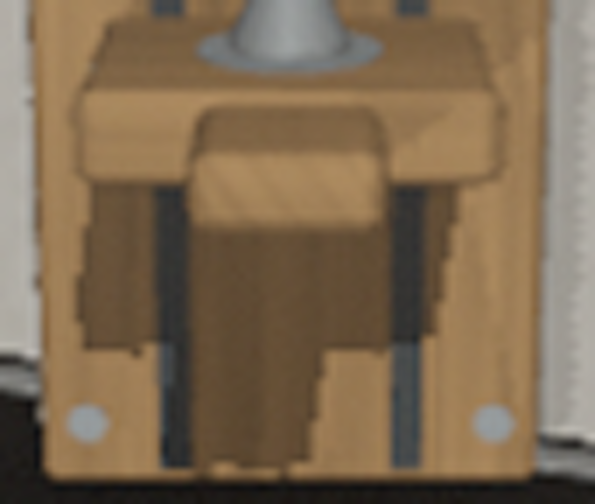

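The tab's top face is centred at about px (321.1,216.8), so the holder frame shifts by about -2 mm in x. I'll pinch the tab across its width.

```bash
python3 - <<'E'
from h import *
th,H,I=hold(); t=H((-2.2,0.5,0)); np.save('hold.npy',[th,t[0],t[1]])
th,H,I=hold(); c=wristcam(load('w1.png'))
print(t, 'tab',I(plane(c,321.1,216.8,106)))
goto(H((0,-94,81)),np.pi/2+th)
E
```

```text
[553.19728194  27.05533607   0.        ] tab [  0.47086182 -93.33741088 106.        ]
t 2.15 slide [-0.1619, -0.0058, 0.7385] rot [-0.0001, -0.0001, -0.0006]
```

Call:
drive_tool(
  deltas=[
    {"slide":[-0.16,-0.006,0.15],"rot":[0,0,0]},
    {"slide":[-0.16,-0.006,0.32],"rot":[0,0,0]},
    {"slide":[-0.16,-0.006,0.5],"rot":[0,0,0]},
    {"slide":[-0.16,-0.006,0.62],"rot":[0,0,0]},
    {"slide":[-0.16,-0.006,0.7],"rot":[0,0,0]},
    {"slide":[-0.16,-0.006,0.738],"rot":[0,0,0]},
    {"slide":[-0.16,-0.006,0.738],"rot":[0,0,0]},
  ],
)

```text
time_s: 2.85
tcp_pos: [567.7, -65.3, 80.5]
tcp_rot: [-0.001, 0.65, 0.76, -0.0]
contact_force: [-0.9, -0.1, 0.5]
gripper_width: 1.0
grasp_force: 0.0
```

Call:
drive_tool(
  deltas=[
    {"slide":[0,0,0],"rot":[0,0,0]},
    {"slide":[0,0,0],"rot":[0,0,0]},
    {"slide":[0,0,0],"rot":[0,0,0]},
    {"slide":[0,0,0],"rot":[0,0,0]},
    {"slide":[0,0,0],"rot":[0,0,0]},
    {"slide":[0,0,0],"rot":[0,0,0]},
    {"slide":[0,0,0],"rot":[0,0,0]},
    {"slide":[0,0,0],"rot":[0,0,0]},
  ],
  gripper=-1,
  force=25,
)

```text
time_s: 3.65
tcp_pos: [568.4, -65.5, 81.5]
tcp_rot: [-0.0, 0.649, 0.76, 0.0]
contact_force: [0.1, -0.6, 0.4]
gripper_width: 0.356
grasp_force: 0.0
```

Call:
drive_tool(
  deltas=[
    {"slide":[0,0,0],"rot":[0,0,0]},
    {"slide":[0,0,0],"rot":[0,0,0]},
    {"slide":[0,0,0],"rot":[0,0,0]},
  ],
)

```text
time_s: 3.95
tcp_pos: [568.4, -65.5, 81.5]
tcp_rot: [-0.0, 0.649, 0.76, -0.0]
contact_force: [-0.2, -0.3, 0.1]
gripper_width: 0.102
grasp_force: 0.0
```

Call:
drive_tool(
  deltas=[
    {"slide":[-0.02,0,0],"rot":[0,0,0]},
    {"slide":[-0.06,0,0],"rot":[0,0,0]},
    {"slide":[-0.1,0,0],"rot":[0,0,0]},
    {"slide":[-0.15,0,0],"rot":[0,0,0]},
    {"slide":[-0.2,0,0],"rot":[0,0,0]},
    {"slide":[-0.25,0,0],"rot":[0,0,0]},
    {"slide":[-0.29,0,0],"rot":[0,0,0]},
    {"slide":[-0.31,0,0],"rot":[0,0,0]},
    {"slide":[-0.31,0,0],"rot":[0,0,0]},
  ],
)

```text
time_s: 4.85
tcp_pos: [578.2, -127.4, 81.5]
tcp_rot: [-0.0, 0.65, 0.76, -0.0]
contact_force: [-0.2, 0.6, 0.5]
gripper_width: 0.008
grasp_force: 0.0
```

The grip missed, since the fingers shut fully. I'll look again.

```bash
python3 - <<'E'
from h import *
a=snap('top','t2.png'); b=snap('wrist','w2.png')
A=cv2.resize(cv2.imread('pics/t2.png')[160:260,300:460],None,fx=2.5,fy=2.5); B=cv2.imread('pics/w2.png')
S=snap('scene','s2.png'); S=cv2.resize(cv2.imread('pics/s2.png')[110:230,280:420],(400,343)) 
B=cv2.resize(B[150:400,180:460],(400,357))
im=np.zeros((600,800,3),np.uint8); im[:250,:400]=A; im[:343,400:]=S; im[250:600,:400]=B[:350]
cv2.imwrite('pics/m2.png',im); print(b['obs']['tcp_pos'])
E
```

```text
[ 578.07083048 -126.9092688    81.46299107]
```

View pics/m2.png

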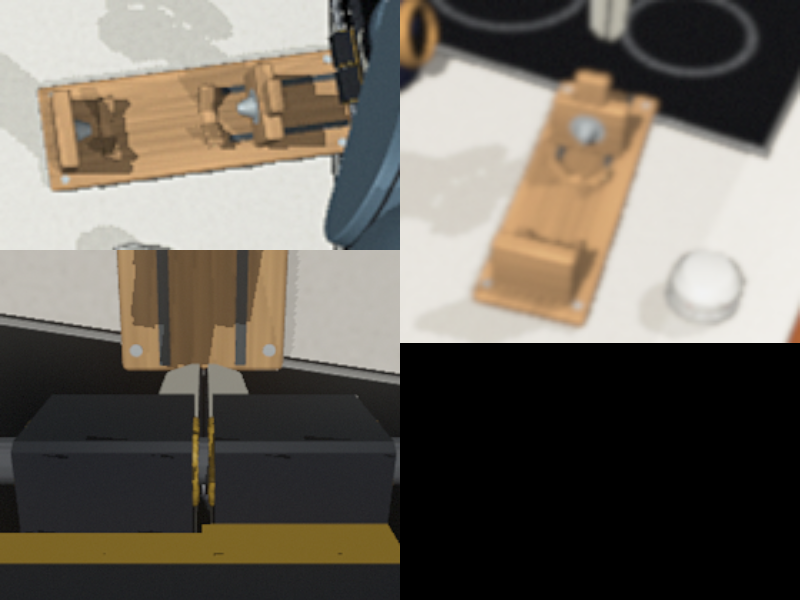

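The fingers are shut beyond the tab: the scene inset shows the fingertip near mosaic (610,35), and the loose cheek hasn't moved. I'll compare that fingertip with its projection.

```bash
python3 - <<'E'
from h import *
th,H,I=hold(); s=load('s2.png'); t=load('t2.png'); w=wristcam(load('w2.png')); p=w['obs']['tcp_pos']
f=lambda u:((u-[280,110])*400/140+[400,0]).round()
print('tcp hold',I(p),'scene',proj(s,p),'mosaic',f(proj(s,p)))
for q in ((0,-94,106),(0,-187,14),(0,118,14),(37,90,75),(-37,90,75)):
    print(q,'sc',f(proj(s,H(q))),'top',((proj(t,H(q))-[300,160])*2.5).round())
print(np.round(w['hand_eye'],3).tolist(), w['fx'],w['cx'],w['cy'])
print('wrist tip px',proj(w,p), 'mos',(proj(w,p)-[180,150])*400/280+[0,250])
print('base back px',proj(w,H((0,-187,14))),'mos',(proj(w,H((0,-187,14)))-[180,150])*400/280+[0,250])
E
```

```text
tcp hold [   0.23023623 -155.96070006   81.46299107] scene [351.77996469 129.19931959] mosaic [605.  55.]
(0, -94, 106) sc [591.  74.] top [277.  95.]
(0, -187, 14) sc [608.  88.] top [348.  99.]
(0, 118, 14) sc [525. 306.] top [ 43. 140.]
(37, 90, 75) sc [493. 227.] top [69. 88.]
(-37, 90, 75) sc [577. 247.] top [ 80. 166.]
[[0.001, -0.967, -0.253, 69.087], [1.0, 0.0, 0.001, 0.004], [-0.001, -0.253, 0.967, -193.335], [0.0, 0.0, 0.0, 1.0]] 303.391575484455 322.0681215758817 200.8007382071303
wrist tip px [321.80935831 227.2608761 ] mos [202.58479758 360.37268014]
base back px [321.63668708 234.44386577] mos [202.3381244  370.63409396]
```

```bash
python3 - <<'E'
from h import *
s=load('s2.png'); im=np.asarray(s['pixels']).astype(int)
s0=np.asarray(load('scene1.png')['pixels']).astype(int)
d=np.abs(im-s0).sum(2)>60
for r in range(100,150,3): 
    x=np.where(d[r,320:385])[0]+320; print(r,(x.min(),x.max(),len(x)) if len(x) else None, end='; ')
p=s['obs']['tcp_pos']
print([proj(s,p+np.array([0,0,k])).round(1).tolist() for k in (0,10,20,30,40)])
w=wristcam(load('w2.png')); im=np.asarray(w['pixels']).astype(int)
print([(r,im[r,312].tolist(),im[r,331].tolist()) for r in range(220,256,2)])
print(im[228,285:360:3].tolist())
print([proj(w,p+np.array([0,0,k])).round(1).tolist() for k in (0,10,20,30,40)])
E
```

```text
100 (np.int64(348), np.int64(384), 37); 103 (np.int64(346), np.int64(384), 23); 106 (np.int64(346), np.int64(384), 20); 109 (np.int64(346), np.int64(361), 16); 112 (np.int64(345), np.int64(360), 16); 115 (np.int64(345), np.int64(359), 15); 118 (np.int64(345), np.int64(359), 15); 121 (np.int64(347), np.int64(358), 12); 124 (np.int64(350), np.int64(355), 6); 127 None; 130 None; 133 None; 136 None; 139 None; 142 None; 145 None; 148 (np.int64(359), np.int64(367), 4); [[351.7, 129.3], [352.0, 126.4], [352.2, 123.5], [352.5, 120.6], [352.8, 117.7]]
[(220, [101, 79, 54], [167, 135, 92]), (222, [101, 79, 55], [167, 135, 92]), (224, [99, 78, 51], [168, 134, 92]), (226, [99, 79, 52], [167, 133, 93]), (228, [98, 76, 50], [162, 129, 89]), (230, [129, 122, 109], [145, 137, 122]), (232, [141, 139, 128], [141, 138, 128]), (234, [141, 138, 127], [141, 138, 128]), (236, [141, 139, 128], [141, 137, 127]), (238, [141, 138, 128], [140, 138, 126]), (240, [142, 139, 129], [140, 138, 128]), (242, [141, 138, 128], [142, 139, 128]), (244, [141, 138, 128], [141, 138, 128]), (246, [141, 138, 128], [142, 138, 128]), (248, [141, 139, 128], [141, 139, 129]), (250, [112, 110, 102], [113, 110, 103]), (252, [37, 36, 35], [34, 33, 33]), (254, [38, 38, 40], [40, 38, 36])]
[[176, 142, 98], [172, 140, 96], [145, 118, 86], [55, 55, 54], [50, 52, 50], [108, 82, 55], [109, 85, 56], [104, 82, 54], [103, 81, 56], [98, 76, 50], [111, 84, 55], [113, 86, 57], [108, 85, 55], [108, 85, 57], [168, 133, 88], [159, 127, 86], [165, 133, 89], [164, 132, 89], [168, 135, 93], [172, 138, 95], [77, 81, 84], [81, 84, 85], [84, 82, 80], [169, 136, 94], [178, 144, 100]]
[[321.8, 226.8], [321.8, 232.0], [321.8, 237.8], [321.8, 244.2], [321.8, 251.4]]
```

Call:
drive_tool(
  deltas=[
    {"slide":[0,0,0.1],"rot":[0,0,0]},
    {"slide":[0,0,0.2],"rot":[0,0,0]},
    {"slide":[0,0,0.28],"rot":[0,0,0]},
    {"slide":[0,0,0.31],"rot":[0,0,0]},
    {"slide":[0,0,0.315],"rot":[0,0,0]},
  ],
)

```text
time_s: 5.5
tcp_pos: [577.6, -126.1, 17.9]
tcp_rot: [-0.001, 0.649, 0.761, -0.0]
contact_force: [0.2, 0.5, -0.2]
gripper_width: 0.002
grasp_force: 0.0
```

Call:
drive_tool(
  deltas=[
    {"slide":[0,0,0.008],"rot":[0,0,0]},
    {"slide":[0,0,0.015],"rot":[0,0,0]},
    {"slide":[0,0,0.015],"rot":[0,0,0]},
  ],
)

```text
time_s: 5.8
tcp_pos: [578.5, -126.8, 16.1]
tcp_rot: [0.0, 0.649, 0.76, 0.0]
contact_force: [0.6, 0.6, 0.5]
gripper_width: 0.008
grasp_force: 0.0
```

```bash
python3 - <<'E'
from h import *
b=snap('wrist','w3.png'); s=snap('scene','s3.png')
o=b['obs']; print(o['tcp_pos'],o['contact_force'],o['moment'])
B=cv2.imread('pics/w3.png')[150:300,200:440]; S=cv2.imread('pics/s3.png')[90:190,300:400]
cv2.imwrite('pics/m3.png',np.hstack([cv2.resize(B,(480,300),interpolation=cv2.INTER_CUBIC),cv2.resize(S,(300,300),interpolation=cv2.INTER_CUBIC)]))
E
```

```text
[ 578.51640079 -126.84587406   16.13515974] [0.6017435  0.59663398 0.48983338] [-0.02887032 -0.08794655 -0.02566105]
```

View pics/m3.png

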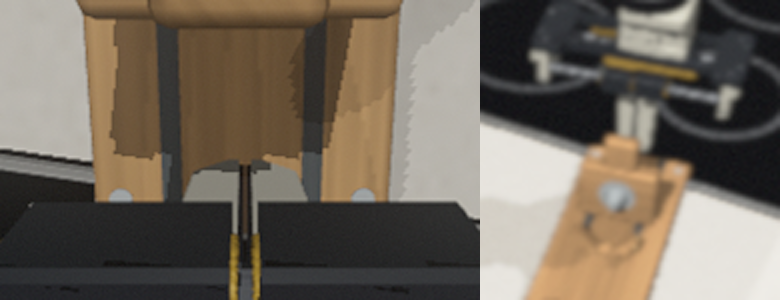

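No contact yet at TCP z=16, with the tip near wrist row 231. I'll keep probing down in small steps.

Call:
drive_tool(
  deltas=[
    {"slide":[0,0,0.005],"rot":[0,0,0]},
    {"slide":[0,0,0.01],"rot":[0,0,0]},
    {"slide":[0,0,0.015],"rot":[0,0,0]},
    {"slide":[0,0,0.015],"rot":[0,0,0]},
  ],
)

```text
time_s: 6.3
tcp_pos: [578.0, -126.7, 12.3]
tcp_rot: [-0.0, 0.649, 0.76, -0.0]
contact_force: [-0.3, -0.2, 0.0]
gripper_width: 0.008
grasp_force: 0.0
```

Call:
drive_tool(
  deltas=[
    {"slide":[0,0,0.005],"rot":[0,0,0]},
    {"slide":[0,0,0.01],"rot":[0,0,0]},
    {"slide":[0,0,0.015],"rot":[0,0,0]},
    {"slide":[0,0,0.02],"rot":[0,0,0]},
    {"slide":[0,0,0.02],"rot":[0,0,0]},
  ],
)

```text
time_s: 6.8
tcp_pos: [578.0, -126.7, 8.3]
tcp_rot: [-0.0, 0.649, 0.76, -0.0]
contact_force: [-0.9, -0.4, -0.9]
gripper_width: 0.002
grasp_force: 0.0
```

Call:
drive_tool(
  deltas=[
    {"slide":[0,0,0.005],"rot":[0,0,0]},
    {"slide":[0,0,0.01],"rot":[0,0,0]},
    {"slide":[0,0,0.015],"rot":[0,0,0]},
    {"slide":[0,0,0.015],"rot":[0,0,0]},
  ],
)

```text
time_s: 7.2
tcp_pos: [578.0, -126.7, 5.4]
tcp_rot: [-0.0, 0.649, 0.76, -0.0]
contact_force: [0.6, -0.5, 0.2]
gripper_width: 0.005
grasp_force: 0.0
```

Call:
drive_tool(
  deltas=[
    {"slide":[0,0,0.005],"rot":[0,0,0]},
    {"slide":[0,0,0.01],"rot":[0,0,0]},
    {"slide":[0,0,0.015],"rot":[0,0,0]},
    {"slide":[0,0,0.015],"rot":[0,0,0]},
  ],
)

```text
time_s: 7.6
tcp_pos: [578.0, -126.7, 2.4]
tcp_rot: [-0.0, 0.649, 0.76, -0.0]
contact_force: [0.3, 0.4, 0.0]
gripper_width: 0.003
grasp_force: 0.0
```

Call:
drive_tool(
  deltas=[
    {"slide":[0,0,0.005],"rot":[0,0,0]},
    {"slide":[0,0,0.01],"rot":[0,0,0]},
    {"slide":[0,0,0.01],"rot":[0,0,0]},
  ],
)

```text
time_s: 7.9
tcp_pos: [578.0, -126.7, 0.4]
tcp_rot: [-0.0, 0.649, 0.76, -0.0]
contact_force: [-0.5, 0.8, 0.2]
gripper_width: 0.006
grasp_force: 0.0
```

Call:
drive_tool(
  deltas=[
    {"slide":[0,0,0.005],"rot":[0,0,0]},
    {"slide":[0,0,0.01],"rot":[0,0,0]},
    {"slide":[0,0,0.01],"rot":[0,0,0]},
  ],
)

```text
time_s: 8.2
tcp_pos: [578.0, -126.7, -1.6]
tcp_rot: [-0.0, 0.649, 0.76, -0.0]
contact_force: [-1.0, -0.5, -0.1]
gripper_width: 0.003
grasp_force: 0.0
```

Call:
drive_tool(
  deltas=[
    {"slide":[0,0,0.005],"rot":[0,0,0]},
    {"slide":[0,0,0.01],"rot":[0,0,0]},
    {"slide":[0,0,0.01],"rot":[0,0,0]},
  ],
)

```text
time_s: 8.5
tcp_pos: [578.0, -126.7, -3.6]
tcp_rot: [-0.0, 0.649, 0.76, -0.0]
contact_force: [0.3, -0.1, 0.1]
gripper_width: 0.002
grasp_force: 0.0
```

Call:
drive_tool(
  deltas=[
    {"slide":[0,0,0.005],"rot":[0,0,0]},
    {"slide":[0,0,0.01],"rot":[0,0,0]},
    {"slide":[0,0,0.01],"rot":[0,0,0]},
  ],
)

```text
time_s: 8.8
tcp_pos: [578.0, -126.7, -5.6]
tcp_rot: [-0.0, 0.649, 0.76, -0.0]
contact_force: [0.7, 0.9, 0.6]
gripper_width: 0.006
grasp_force: 0.0
```

```bash
python3 - <<'E'
from h import *
print(env.grip_point_offset)
b=snap('wrist','w4.png'); s=snap('scene','s4.png')
o=b['obs']; print(o['tcp_pos'],o['contact_force'],o['q'])
B=cv2.imread('pics/w4.png')[190:270,260:400]; S=cv2.imread('pics/s4.png')[90:190,300:400]
cv2.imwrite('pics/m4.png',np.hstack([cv2.resize(B,(525,300),interpolation=cv2.INTER_CUBIC),cv2.resize(S,(270,300),interpolation=cv2.INTER_CUBIC)]))
E
```

```text
18.8
[ 578.00968836 -126.67750744   -5.63453195] [0.70056779 0.91971964 0.64326775] [-4.04099828e-01  5.26238752e-01  1.66012655e+00 -1.90408594e-05
  9.55533047e-01 -5.61274227e-01]
```

View pics/m4.png

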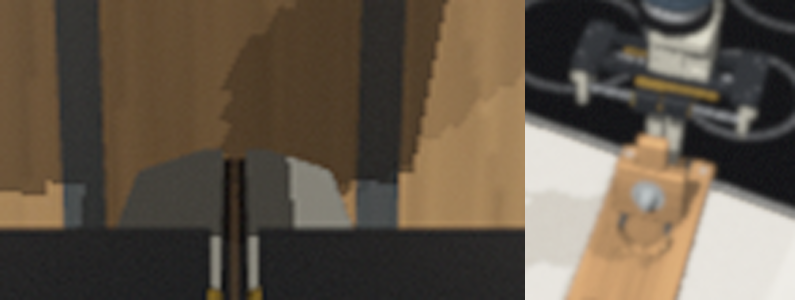

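The fingertips span about 59 px for 35 mm, which puts them some 25 mm short of the reported TCP. I'll confirm by touch.

Call:
drive_tool(
  deltas=[
    {"slide":[0,0,0.005],"rot":[0,0,0]},
    {"slide":[0,0,0.01],"rot":[0,0,0]},
    {"slide":[0,0,0.015],"rot":[0,0,0]},
    {"slide":[0,0,0.015],"rot":[0,0,0]},
  ],
)

```text
time_s: 9.3
tcp_pos: [578.0, -126.7, -8.7]
tcp_rot: [-0.0, 0.649, 0.76, -0.0]
contact_force: [-0.5, -0.4, -0.3]
gripper_width: 0.004
grasp_force: 0.0
```

Call:
drive_tool(
  deltas=[
    {"slide":[0,0,0.005],"rot":[0,0,0]},
    {"slide":[0,0,0.01],"rot":[0,0,0]},
  ],
)

```text
time_s: 9.5
tcp_pos: [578.2, -126.7, -10.5]
tcp_rot: [0.0, 0.649, 0.76, 0.0]
contact_force: [-0.6, -1.0, 0.2]
gripper_width: 0.002
grasp_force: 0.0
```

Call:
drive_tool(
  deltas=[
    {"slide":[0,0,0.005],"rot":[0,0,0]},
    {"slide":[0,0,0.01],"rot":[0,0,0]},
  ],
)

```text
time_s: 9.7
tcp_pos: [578.1, -126.7, -12.6]
tcp_rot: [-0.0, 0.649, 0.76, 0.0]
contact_force: [0.7, 0.1, 0.6]
gripper_width: 0.006
grasp_force: 0.0
```

Call:
drive_tool(
  deltas=[
    {"slide":[0,0,0.005],"rot":[0,0,0]},
    {"slide":[0,0,0.01],"rot":[0,0,0]},
  ],
)

```text
time_s: 9.9
tcp_pos: [578.2, -126.8, -13.2]
tcp_rot: [0.0, 0.649, 0.76, -0.0]
contact_force: [-5.7, 1.9, 16.5]
gripper_width: 0.007
grasp_force: 8.5
```

Call:
drive_tool(
  deltas=[
    {"slide":[0,0,0.005],"rot":[0,0,0]},
    {"slide":[0,0,0.005],"rot":[0,0,0]},
  ],
)

```text
time_s: 10.1
tcp_pos: [578.2, -126.8, -13.3]
tcp_rot: [0.0, 0.649, 0.761, -0.0]
contact_force: [-5.2, 1.8, 16.5]
gripper_width: 0.007
grasp_force: 8.3
```

Call:
drive_tool(
  deltas=[
    {"slide":[0,0,0.005],"rot":[0,0,0]},
    {"slide":[0,0,0.005],"rot":[0,0,0]},
  ],
)

```text
time_s: 10.3
tcp_pos: [578.2, -126.8, -13.3]
tcp_rot: [0.001, 0.649, 0.761, 0.0]
contact_force: [-7.9, 3.0, 23.8]
gripper_width: 0.007
grasp_force: 11.8
```

Contact is at TCP z ≈ -13 on the 14 mm base, so the fingertips sit 27 mm short of the stated TCP and I'll use that offset from here. I'll raise, open and go back over the tab.

Call:
drive_tool(
  deltas=[
    {"slide":[0,0,-0.2],"rot":[0,0,0]},
    {"slide":[0,0,-0.4],"rot":[0,0,0]},
    {"slide":[0,0,-0.58],"rot":[0,0,0]},
    {"slide":[0.15,0,-0.58],"rot":[0,0,0]},
    {"slide":[0.31,0,-0.58],"rot":[0,0,0]},
    {"slide":[0.31,0,-0.58],"rot":[0,0,0]},
    {"slide":[0.31,0,-0.58],"rot":[0,0,0]},
    {"slide":[0.31,0,-0.58],"rot":[0,0,0]},
    {"slide":[0.31,0,-0.58],"rot":[0,0,0]},
  ],
  gripper=1,
)

```text
time_s: 11.2
tcp_pos: [568.6, -66.4, 99.3]
tcp_rot: [0.0, 0.65, 0.76, -0.0]
contact_force: [-0.2, 0.0, -0.4]
gripper_width: 0.729
grasp_force: 0.0
```

```bash
python3 - <<'E'
from h import *
th,H,I=hold(); print(env.get_obs()['gripper_width'],env.get_obs()['tcp_pos']); goto(H((0,-93.5,53)),np.pi/2+th)
E
```

```text
0.7294540418075216 [568.6134403  -66.41969269  99.33437126]
t 11.2 slide [0.0062, -0.0022, 0.2317] rot [-0.0, 0.0, -0.0004]
```

Call:
drive_tool(
  deltas=[
    {"slide":[0.006,-0.002,0.05],"rot":[0,0,0]},
    {"slide":[0.006,-0.002,0.12],"rot":[0,0,0]},
    {"slide":[0.006,-0.002,0.19],"rot":[0,0,0]},
    {"slide":[0.006,-0.002,0.22],"rot":[0,0,0]},
    {"slide":[0.006,-0.002,0.232],"rot":[0,0,0]},
  ],
)

```text
time_s: 11.7
tcp_pos: [567.1, -64.5, 51.9]
tcp_rot: [-0.001, 0.65, 0.76, -0.0]
contact_force: [-0.2, 0.2, 0.4]
gripper_width: 0.999
grasp_force: 0.0
```

Call:
drive_tool(
  deltas=[
    {"slide":[0,0,0],"rot":[0,0,0]},
    {"slide":[0,0,0],"rot":[0,0,0]},
    {"slide":[0,0,0],"rot":[0,0,0]},
    {"slide":[0,0,0],"rot":[0,0,0]},
    {"slide":[0,0,0],"rot":[0,0,0]},
    {"slide":[0,0,0],"rot":[0,0,0]},
    {"slide":[0,0,0],"rot":[0,0,0]},
    {"slide":[0,0,0],"rot":[0,0,0]},
    {"slide":[0,0,0],"rot":[0,0,0]},
    {"slide":[0,0,0],"rot":[0,0,0]},
    {"slide":[0,0,0],"rot":[0,0,0]},
  ],
  gripper=-1,
  force=25,
)

```text
time_s: 12.8
tcp_pos: [567.4, -64.4, 53.1]
tcp_rot: [-0.0, 0.649, 0.76, -0.0]
contact_force: [-3.2, -0.9, 3.1]
gripper_width: 0.343
grasp_force: 25.0
```

Gripped at 32 mm, which matches the tab. Now I'll slide the cheek back.

Call:
drive_tool(
  deltas=[
    {"slide":[-0.02,0,0],"rot":[0,0,0]},
    {"slide":[-0.06,0,0],"rot":[0,0,0]},
    {"slide":[-0.1,0,0],"rot":[0,0,0]},
    {"slide":[-0.15,0,0],"rot":[0,0,0]},
    {"slide":[-0.2,0,0],"rot":[0,0,0]},
    {"slide":[-0.25,0,0],"rot":[0,0,0]},
    {"slide":[-0.29,0,0],"rot":[0,0,0]},
    {"slide":[-0.31,0,0],"rot":[0,0,0]},
    {"slide":[-0.31,0,0],"rot":[0,0,0]},
  ],
)

```text
time_s: 13.7
tcp_pos: [577.6, -127.3, 53.2]
tcp_rot: [0.001, 0.65, 0.76, -0.001]
contact_force: [-4.0, -2.6, 3.0]
gripper_width: 0.34
grasp_force: 25.0
```

Call:
drive_tool(
  deltas=[
    {"slide":[0,0,0],"rot":[0,0,0]},
    {"slide":[0,0,0],"rot":[0,0,0]},
    {"slide":[0,0,0],"rot":[0,0,0]},
    {"slide":[0,0,-0.1],"rot":[0,0,0]},
    {"slide":[0,0,-0.3],"rot":[0,0,0]},
    {"slide":[0,0,-0.5],"rot":[0,0,0]},
    {"slide":[0,0,-0.7],"rot":[0,0,0]},
    {"slide":[0,0,-0.7],"rot":[0,0,0]},
  ],
  gripper=1,
)

```text
time_s: 14.5
tcp_pos: [581.5, -126.7, 199.9]
tcp_rot: [0.006, 0.649, 0.761, 0.002]
contact_force: [1.2, -0.7, 1.3]
gripper_width: 0.973
grasp_force: 0.0
```

```bash
python3 - <<'E'
from h import *
goto((430,352,190),np.pi/2)
t=snap('wrist','w5.png')
E
```

```text
t 14.5 slide [2.483, -0.3724, 0.0293] rot [0.0018, 0.0009, 0.0251]
```

Call:
drive_tool(
  deltas=[
    {"slide":[0.2,-0.03,0],"rot":[0,0,0.005]},
    {"slide":[0.45,-0.067,0],"rot":[0,0,0.01]},
    {"slide":[0.7,-0.1,0],"rot":[0,0,0.015]},
    {"slide":[0.95,-0.15,0],"rot":[0,0,0.02]},
    {"slide":[0.99,-0.15,0],"rot":[0.002,0.001,0.025]},
  ],
)

```text
time_s: 15.05
tcp_pos: [513.4, 70.2, 191.7]
tcp_rot: [-0.009, 0.706, 0.708, -0.003]
contact_force: [-0.5, -0.8, -0.7]
gripper_width: 1.0
grasp_force: 0.0
```

```bash
python3 - <<'E'
from h import *
goto((430,345,190),np.pi/2)
E
```

```text
t 15.05 slide [1.3754, -0.4119, 0.0257] rot [-0.0027, -0.0012, 0.0005]
```

Call:
drive_tool(
  deltas=[
    {"slide":[0.2,-0.06,0],"rot":[0,0,0]},
    {"slide":[0.43,-0.13,0],"rot":[0,0,0]},
    {"slide":[0.66,-0.2,0],"rot":[0,0,0]},
    {"slide":[0.85,-0.26,0],"rot":[0,0,0]},
    {"slide":[0.98,-0.3,0],"rot":[0,0,0]},
    {"slide":[0.98,-0.3,0],"rot":[0,0,0]},
  ],
)

```text
time_s: 15.65
tcp_pos: [454.7, 264.2, 193.3]
tcp_rot: [-0.008, 0.705, 0.709, -0.004]
contact_force: [-0.4, -0.4, -0.2]
gripper_width: 0.995
grasp_force: 0.0
```

Call:
drive_tool(
  deltas=[
    {"slide":[0.2,-0.06,0],"rot":[0,0,0]},
    {"slide":[0.38,-0.11,0],"rot":[0,0,0]},
    {"slide":[0.38,-0.11,0],"rot":[0,0,0]},
    {"slide":[0.38,-0.11,0],"rot":[0,0,0]},
  ],
)

```text
time_s: 16.05
tcp_pos: [434.5, 336.8, 194.4]
tcp_rot: [-0.006, 0.707, 0.708, -0.004]
contact_force: [-0.3, 0.1, -0.3]
gripper_width: 1.001
grasp_force: 0.0
```

```bash
python3 - <<'E'
from h import *
goto((430,345,190),np.pi/2)
c=wristcam(snap('wrist','w6.png')); print(c['obs']['tcp_pos'],c['obs']['tcp_rot'])
for y in (262,352,442): print([proj(c,(430+k,y,22)).round(0).tolist() for k in (-22,22)])
E
```

```text
t 16.05 slide [0.0411, -0.0223, 0.0224] rot [-0.0023, -0.0006, 0.0003]
[434.53384351 336.76341236 194.37756969] [-0.00644033  0.70652614  0.7076474  -0.00380752]
[[303.0, 237.0], [337.0, 238.0]]
[[302.0, 168.0], [338.0, 168.0]]
[[301.0, 89.0], [339.0, 89.0]]
```

View pics/w6.png

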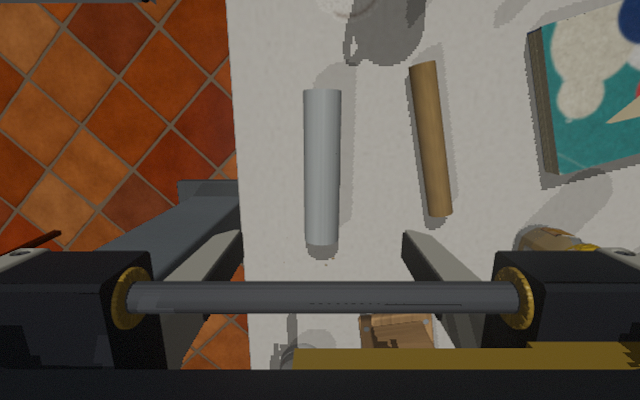

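The roll lies at x≈303..342, y≈89..245 in the wrist image, with the core clear at x≥410. Refining from the edges.

```bash
python3 - <<'E'
from h import *
c=wristcam(load('w6.png')); g=cv2.cvtColor(np.asarray(c['pixels']),cv2.COLOR_RGB2GRAY).astype(int)
o=ray(c,0,0)[0]; print('cam',o)
pts=[]
for r in range(105,231,15):
    d=np.diff(g[r-1:r+2].mean(0)[290:360]); a=290+.5+np.argmin(d[:25]); b=290+.5+40+np.argmax(np.abs(d[40:]))
    A,B=plane(c,a,r,22),plane(c,b,r,22); pts.append((A+B)/2); print(r,a,b,((A+B)/2).round(1),(B-A)[0].round(1))
pts=np.array(pts); k=np.polyfit(pts[:,1],pts[:,0],1); print('dx/dy',k[0],'x at 352',np.polyval(k,352))
print([(r,g[r,322]) for r in list(range(84,96,2))+list(range(226,254,2))])
print('ends top',plane(c,322,89,40)[1],'near end z40/z22/z4',plane(c,322,233,42)[1],plane(c,322,245,2)[1])
E
```

```text
cam [437.34465426 405.14095063 387.95105207]
105 302.5 340.5 [431.6 424.7  22. ] 43.8
120 302.5 340.5 [431.6 408.   22. ] 44.3
135 303.5 340.5 [432.3 390.9  22. ] 43.7
150 303.5 339.5 [431.7 373.4  22. ] 43.0
165 303.5 339.5 [431.7 355.5  22. ] 43.5
180 303.5 339.5 [431.8 337.   22. ] 44.1
195 303.5 338.5 [431.2 318.2  22. ] 43.4
210 303.5 338.5 [431.2 298.8  22. ] 44.0
225 303.5 338.5 [431.2 279.   22. ] 44.5
dx/dy 0.004544450416700971 x at 352 431.57619365658087
[(84, np.int64(145)), (86, np.int64(144)), (88, np.int64(144)), (90, np.int64(145)), (92, np.int64(145)), (94, np.int64(145)), (226, np.int64(139)), (228, np.int64(138)), (230, np.int64(137)), (232, np.int64(139)), (234, np.int64(139)), (236, np.int64(138)), (238, np.int64(138)), (240, np.int64(137)), (242, np.int64(138)), (244, np.int64(141)), (246, np.int64(105)), (248, np.int64(102)), (250, np.int64(104)), (252, np.int64(103))]
ends top 440.28994954009704 near end z40/z22/z4 275.65044120151117 243.28470518440673
```

```bash
python3 - <<'E'
from h import *
goto((431.6,359.5,-24),np.pi/2-.0045)
E
```

```text
t 16.1 slide [0.1125, -0.0006, 1.0936] rot [-0.0023, -0.0006, 0.0008]
```

Call:
drive_tool(
  deltas=[
    {"slide":[0.11,0,0.15],"rot":[-0.0023,-0.0006,0.0008]},
    {"slide":[0.11,0,0.35],"rot":[-0.0023,-0.0006,0.0008]},
    {"slide":[0.11,0,0.55],"rot":[-0.0023,-0.0006,0.0008]},
    {"slide":[0.11,0,0.7],"rot":[-0.0023,-0.0006,0.0008]},
    {"slide":[0.11,0,0.75],"rot":[-0.0023,-0.0006,0.0008]},
    {"slide":[0.11,0,0.75],"rot":[-0.0023,-0.0006,0.0008]},
  ],
)

```text
time_s: 16.7
tcp_pos: [432.6, 358.3, 44.4]
tcp_rot: [-0.0, 0.709, 0.705, -0.001]
contact_force: [0.2, 0.2, 1.5]
gripper_width: 1.0
grasp_force: 0.0
```

```bash
python3 - <<'E'
from h import *
goto((431.6,359.5,-24),np.pi/2-.0045)
E
```

```text
t 16.7 slide [0.0062, -0.0044, 0.3421] rot [-0.0002, 0.0001, -0.0003]
```

Call:
drive_tool(
  deltas=[
    {"slide":[0.006,-0.004,0.12],"rot":[0,0,0]},
    {"slide":[0.006,-0.004,0.24],"rot":[0,0,0]},
    {"slide":[0.006,-0.004,0.3],"rot":[0,0,0]},
    {"slide":[0.006,-0.004,0.325],"rot":[0,0,0]},
    {"slide":[0.006,-0.004,0.34],"rot":[0,0,0]},
    {"slide":[0.006,-0.004,0.34],"rot":[0,0,0]},
  ],
)

```text
time_s: 17.3
tcp_pos: [433.0, 361.6, -21.4]
tcp_rot: [0.0, 0.709, 0.705, 0.002]
contact_force: [-0.5, 0.1, -0.1]
gripper_width: 1.004
grasp_force: 0.0
```

Call:
drive_tool(
  deltas=[
    {"slide":[0,0,0],"rot":[0,0,0]},
    {"slide":[0,0,0],"rot":[0,0,0]},
    {"slide":[0,0,0],"rot":[0,0,0]},
    {"slide":[0,0,0],"rot":[0,0,0]},
    {"slide":[0,0,0],"rot":[0,0,0]},
    {"slide":[0,0,0],"rot":[0,0,0]},
    {"slide":[0,0,0],"rot":[0,0,0]},
    {"slide":[0,0,0],"rot":[0,0,0]},
    {"slide":[0,0,0],"rot":[0,0,0]},
  ],
  gripper=-1,
  force=25,
)

```text
time_s: 18.2
tcp_pos: [432.1, 361.3, -22.2]
tcp_rot: [-0.0, 0.709, 0.705, 0.001]
contact_force: [-1.3, 0.1, 0.7]
gripper_width: 0.471
grasp_force: 25.0
```

Call:
drive_tool(
  deltas=[
    {"slide":[0,0,-0.04],"rot":[0,0,0]},
    {"slide":[0,0,-0.12],"rot":[0,0,0]},
    {"slide":[0,0,-0.24],"rot":[0,0,0]},
    {"slide":[0,0,-0.38],"rot":[0,0,0]},
    {"slide":[0,0,-0.52],"rot":[0,0,0]},
    {"slide":[0,0,-0.65],"rot":[0,0,0]},
    {"slide":[0,0,-0.7],"rot":[0,0,0]},
  ],
)

```text
time_s: 18.9
tcp_pos: [433.4, 361.9, 120.8]
tcp_rot: [0.001, 0.709, 0.705, 0.003]
contact_force: [-0.5, 0.8, -2.8]
gripper_width: 0.469
grasp_force: 25.0
```

```bash
python3 - <<'E'
from h import *
th,H,I=hold(); goto(H((0,-12,112)),np.pi/2+th); o=env.get_obs(); print(o['gripper_width'],o['contact_force'],o['moment'],o['tcp_pos'])
E
```

```text
t 18.9 slide [-1.7305, 0.6167, 0.041] rot [0.0009, -0.0005, -0.026]
0.4694788053098411 [-0.50969528  0.81190391 -2.77247342] [ 0.02420517 -0.14832985  0.03190589] [433.40234986 361.87476212 120.79920945]
```

Call:
drive_tool(
  deltas=[
    {"slide":[-0.06,0.02,0],"rot":[0,0,-0.002]},
    {"slide":[-0.18,0.065,0],"rot":[0,0,-0.006]},
    {"slide":[-0.33,0.12,0],"rot":[0,0,-0.01]},
    {"slide":[-0.5,0.18,0],"rot":[0,0,-0.014]},
    {"slide":[-0.66,0.235,0],"rot":[0,0,-0.018]},
    {"slide":[-0.82,0.29,0],"rot":[0,0,-0.022]},
    {"slide":[-0.95,0.34,0],"rot":[0,0,-0.026]},
  ],
)

```text
time_s: 19.6
tcp_pos: [498.8, 168.9, 116.8]
tcp_rot: [-0.0, 0.649, 0.761, 0.0]
contact_force: [-0.2, -0.1, -2.9]
gripper_width: 0.47
grasp_force: 25.0
```

```bash
python3 - <<'E'
from h import *
th,H,I=hold(); goto(H((0,-12,112)),np.pi/2+th)
E
```

```text
t 19.6 slide [-0.8036, 0.1564, 0.0231] rot [0.0, -0.0002, 0.0]
```

Call:
drive_tool(
  deltas=[
    {"slide":[-0.14,0.028,0],"rot":[0,0,0]},
    {"slide":[-0.28,0.055,0],"rot":[0,0,0]},
    {"slide":[-0.42,0.082,0],"rot":[0,0,0]},
    {"slide":[-0.56,0.11,0],"rot":[0,0,0]},
    {"slide":[-0.68,0.135,0],"rot":[0,0,0]},
    {"slide":[-0.77,0.15,0],"rot":[0,0,0]},
    {"slide":[-0.8,0.156,0],"rot":[0,0,0]},
    {"slide":[-0.8,0.156,0],"rot":[0,0,0]},
    {"slide":[-0.8,0.156,0],"rot":[0,0,0]},
  ],
)

```text
time_s: 20.5
tcp_pos: [554.5, 18.5, 117.0]
tcp_rot: [-0.001, 0.649, 0.761, 0.001]
contact_force: [-0.5, 0.0, -2.7]
gripper_width: 0.473
grasp_force: 25.0
```

```bash
python3 - <<'E'
from h import *
th,H,I=hold(); goto(H((0,-12,-3.5)),np.pi/2+th); p=env.get_obs()['tcp_pos']; print('tcp in holder',I(p))
c=wristcam(snap('wrist','w7.png')); im=np.asarray(c['pixels']); g=cv2.cvtColor(im,cv2.COLOR_RGB2GRAY).astype(int)
# fixed cheek & roll location in wrist view
for y in (-22,0,40,68): print(y,proj(c,H((0,y,p[2]+27+19+22))).round(1), proj(c,H((-22,y,p[2]+46))).round(1), proj(c,H((22,y,p[2]+46))).round(1))
print('cheek corners',[proj(c,H(q)).round(1).tolist() for q in ((-37,90,75),(37,90,75),(-37,108,75),(37,108,75))])
cv2.imwrite('pics/v7.png',cv2.resize(im[:260,220:420,::-1],(600,600*260//200))[:600])
E
```

```text
t 20.5 slide [-0.0182, 0.0001, 0.6025] rot [0.0001, -0.0003, -0.0]
tcp in holder [-8.19291490e-02 -8.61529975e+00  1.16999192e+02]
-22 [322.  303.1] [281.1 279.5] [362.8 279.4]
0 [322.1 259.9] [279.7 241.3] [364.3 241.3]
40 [322.1 171.7] [276.9 164.5] [367.2 164.6]
68 [322.1 101.2] [274.6 104.3] [369.5 104.4]
cheek corners [[271.0, 79.4], [372.9, 79.5], [269.9, 52.4], [373.9, 52.4]]
```

View pics/v7.png

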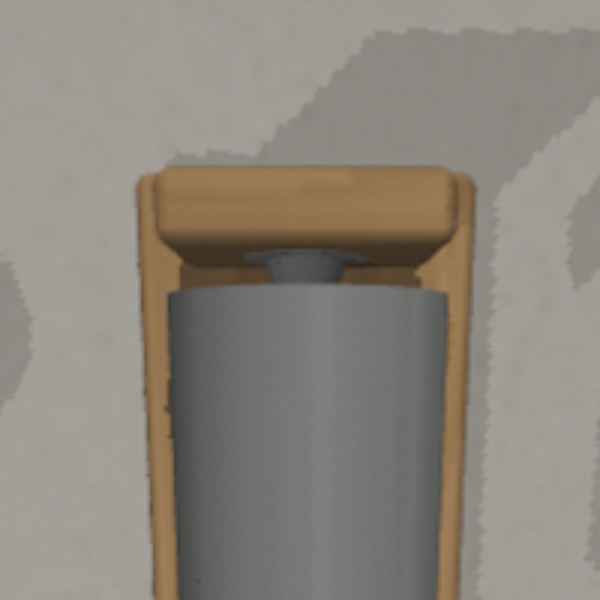

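The roll's end is at view row 285, clear of the cone tip by several mm. It is centred on the cone to about 0.2 px, so I'll lower it in.

Call:
drive_tool(
  deltas=[
    {"slide":[-0.018,0,0.06],"rot":[0,0,0]},
    {"slide":[-0.018,0,0.16],"rot":[0,0,0]},
    {"slide":[-0.018,0,0.28],"rot":[0,0,0]},
    {"slide":[-0.018,0,0.4],"rot":[0,0,0]},
    {"slide":[-0.018,0,0.48],"rot":[0,0,0]},
    {"slide":[-0.018,0,0.54],"rot":[0,0,0]},
    {"slide":[-0.018,0,0.57],"rot":[0,0,0]},
    {"slide":[-0.018,0,0.58],"rot":[0,0,0]},
    {"slide":[-0.018,0,0.58],"rot":[0,0,0]},
  ],
)

```text
time_s: 21.45
tcp_pos: [556.2, 14.4, 1.7]
tcp_rot: [0.0, 0.649, 0.761, 0.001]
contact_force: [0.1, 0.0, -3.0]
gripper_width: 0.472
grasp_force: 25.0
```

```bash
python3 - <<'E'
from h import *
th,H,I=hold(); p=env.get_obs()['tcp_pos']; print('tcp in holder',I(p)); goto(H((0,-12,-2.5)),np.pi/2+th)
E
```

```text
tcp in holder [  0.98664371 -12.98573949   1.66965342]
t 21.45 slide [0.0049, -0.005, 0.0208] rot [0.0003, -0.0002, -0.0]
```

Call:
drive_tool(
  deltas=[
    {"slide":[0,-0.004,0.008],"rot":[0,0,0]},
    {"slide":[0,-0.004,0.016],"rot":[0,0,0]},
    {"slide":[0,-0.004,0.018],"rot":[0,0,0]},
    {"slide":[0,-0.004,0.018],"rot":[0,0,0]},
  ],
)

```text
time_s: 21.85
tcp_pos: [555.2, 14.1, -1.9]
tcp_rot: [0.0, 0.649, 0.761, 0.001]
contact_force: [-0.7, 0.3, -1.4]
gripper_width: 0.472
grasp_force: 25.0
```

Call:
drive_tool(
  deltas=[
    {"slide":[0,0,0.003],"rot":[0,0,0]},
    {"slide":[0,0,0.005],"rot":[0,0,0]},
    {"slide":[0,0,0.005],"rot":[0,0,0]},
  ],
)

```text
time_s: 22.15
tcp_pos: [555.2, 14.1, -1.9]
tcp_rot: [0.0, 0.649, 0.761, 0.001]
contact_force: [-3.1, -0.8, 7.4]
gripper_width: 0.47
grasp_force: 25.0
```

Call:
drive_tool(
  deltas=[
    {"slide":[0,0,-0.003],"rot":[0,0,0]},
    {"slide":[0,0,-0.003],"rot":[0,0,0]},
    {"slide":[0,0,-0.003],"rot":[0,0,0]},
    {"slide":[0,0,-0.003],"rot":[0,0,0]},
    {"slide":[0,0,-0.003],"rot":[0,0,0]},
    {"slide":[0,0,-0.003],"rot":[0,0,0]},
  ],
  gripper=1,
)

```text
time_s: 22.75
tcp_pos: [555.1, 14.2, -2.7]
tcp_rot: [0.0, 0.649, 0.761, 0.001]
contact_force: [-0.3, -0.3, -0.7]
gripper_width: 0.938
grasp_force: 0.0
```

Call:
drive_tool(
  deltas=[
    {"slide":[0,0,-0.06],"rot":[0,0,0]},
    {"slide":[0,0,-0.16],"rot":[0,0,0]},
    {"slide":[0,0,-0.3],"rot":[0,0,0]},
    {"slide":[0,0,-0.45],"rot":[0,0,0]},
    {"slide":[0,0,-0.6],"rot":[0,0,0]},
    {"slide":[-0.2,0,-0.65],"rot":[0,0,0]},
    {"slide":[-0.4,0,-0.65],"rot":[0,0,0]},
    {"slide":[-0.5,0,-0.65],"rot":[0,0,0]},
    {"slide":[-0.5,0,-0.65],"rot":[0,0,0]},
  ],
)

```text
time_s: 23.65
tcp_pos: [571.4, -87.6, 128.4]
tcp_rot: [0.001, 0.65, 0.76, 0.001]
contact_force: [0.5, 0.7, -0.7]
gripper_width: 1.0
grasp_force: 0.0
```

```bash
python3 - <<'E'
from h import *
th,H,I=hold(); p=env.get_obs()['tcp_pos']; print('tcp in holder',I(p)); goto(H((0,-154,53)),np.pi/2+th)
c=wristcam(snap('wrist','w8.png')); cv2.imwrite('pics/w8v.png',np.asarray(c['pixels'])[:,:,::-1])
print('tab px',proj(c,H((0,-155.5,106))))
E
```

```text
tcp in holder [  -0.18134499 -116.07088392  128.35437929]
t 23.65 slide [-0.1895, 0.0004, 0.3768] rot [0.0005, 0.0, -0.0006]
tab px [322.11496466 265.42874287]
```

View pics/w8v.png

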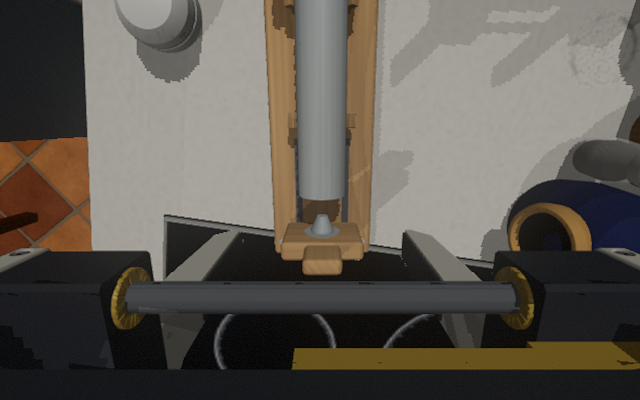

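The roll rests straight in the V rests, and the tab sits at px (322,267). Next I'll pinch the tab and push home.

Call:
drive_tool(
  deltas=[
    {"slide":[-0.1,0,0.02],"rot":[0,0,0]},
    {"slide":[-0.195,0,0.1],"rot":[0,0,0]},
    {"slide":[-0.195,0,0.22],"rot":[0,0,0]},
    {"slide":[-0.195,0,0.32],"rot":[0,0,0]},
    {"slide":[-0.195,0,0.37],"rot":[0,0,0]},
    {"slide":[-0.195,0,0.377],"rot":[0,0,0]},
  ],
)

```text
time_s: 24.3
tcp_pos: [575.6, -122.2, 49.9]
tcp_rot: [-0.002, 0.649, 0.761, 0.0]
contact_force: [-0.8, -0.4, 0.7]
gripper_width: 1.003
grasp_force: 0.0
```

Call:
drive_tool(
  deltas=[
    {"slide":[0,0,0],"rot":[0,0,0]},
    {"slide":[0,0,0],"rot":[0,0,0]},
    {"slide":[0,0,0],"rot":[0,0,0]},
    {"slide":[0,0,0],"rot":[0,0,0]},
    {"slide":[0,0,0],"rot":[0,0,0]},
    {"slide":[0,0,0],"rot":[0,0,0]},
    {"slide":[0,0,0],"rot":[0,0,0]},
    {"slide":[0,0,0],"rot":[0,0,0]},
    {"slide":[0,0,0],"rot":[0,0,0]},
    {"slide":[0,0,0],"rot":[0,0,0]},
    {"slide":[0,0,0],"rot":[0,0,0]},
  ],
  gripper=-1,
  force=50,
)

```text
time_s: 25.4
tcp_pos: [576.9, -123.1, 51.9]
tcp_rot: [0.0, 0.649, 0.761, 0.001]
contact_force: [-0.7, -0.3, 1.1]
gripper_width: 0.339
grasp_force: 50.0
```

Call:
drive_tool(
  deltas=[
    {"slide":[0.02,0,0],"rot":[0,0,0]},
    {"slide":[0.045,0,0],"rot":[0,0,0]},
    {"slide":[0.07,0,0],"rot":[0,0,0]},
    {"slide":[0.095,0,0],"rot":[0,0,0]},
    {"slide":[0.12,0,0],"rot":[0,0,0]},
    {"slide":[0.145,0,0],"rot":[0,0,0]},
    {"slide":[0.17,0,0],"rot":[0,0,0]},
    {"slide":[0.195,0,0],"rot":[0,0,0]},
    {"slide":[0.215,0,0],"rot":[0,0,0]},
    {"slide":[0.235,0,0],"rot":[0,0,0]},
    {"slide":[0.25,0,0],"rot":[0,0,0]},
    {"slide":[0.25,0,0],"rot":[0,0,0]},
  ],
)

```text
time_s: 26.6
tcp_pos: [568.9, -72.9, 51.9]
tcp_rot: [-0.0, 0.649, 0.761, 0.001]
contact_force: [-1.3, -1.8, -0.4]
gripper_width: 0.345
grasp_force: 50.0
```

Call:
drive_tool(
  deltas=[
    {"slide":[0.01,0,0],"rot":[0,0,0]},
    {"slide":[0.02,0,0],"rot":[0,0,0]},
    {"slide":[0.025,0,0],"rot":[0,0,0]},
    {"slide":[0.025,0,0],"rot":[0,0,0]},
  ],
)

```text
time_s: 27.0
tcp_pos: [568.2, -68.7, 51.9]
tcp_rot: [-0.0, 0.649, 0.761, 0.001]
contact_force: [-0.9, -3.7, -1.7]
gripper_width: 0.339
grasp_force: 50.0
```

Call:
drive_tool(
  deltas=[
    {"slide":[0.005,0,0],"rot":[0,0,0]},
    {"slide":[0.01,0,0],"rot":[0,0,0]},
    {"slide":[0.015,0,0],"rot":[0,0,0]},
    {"slide":[0.015,0,0],"rot":[0,0,0]},
  ],
)

```text
time_s: 27.4
tcp_pos: [567.7, -65.6, 51.9]
tcp_rot: [-0.0, 0.649, 0.761, 0.001]
contact_force: [-0.3, -3.2, -1.8]
gripper_width: 0.339
grasp_force: 50.0
```

Call:
drive_tool(
  deltas=[
    {"slide":[0.005,0,0],"rot":[0,0,0]},
    {"slide":[0.01,0,0],"rot":[0,0,0]},
    {"slide":[0.01,0,0],"rot":[0,0,0]},
  ],
)

```text
time_s: 27.7
tcp_pos: [567.7, -65.6, 51.9]
tcp_rot: [0.001, 0.649, 0.761, 0.0]
contact_force: [-0.2, -10.4, -2.8]
gripper_width: 0.337
grasp_force: 50.0
```

Call:
drive_tool(
  deltas=[
    {"slide":[0.005,0,0],"rot":[0,0,0]},
    {"slide":[0.01,0,0],"rot":[0,0,0]},
    {"slide":[0.01,0,0],"rot":[0,0,0]},
  ],
)

```text
time_s: 28.0
tcp_pos: [567.8, -65.6, 51.9]
tcp_rot: [0.002, 0.649, 0.761, -0.001]
contact_force: [-0.4, -16.0, -4.6]
gripper_width: 0.338
grasp_force: 50.0
```

Call:
drive_tool(
  deltas=[
    {"slide":[0,0,0],"rot":[0,0,0]},
    {"slide":[0,0,0],"rot":[0,0,0]},
    {"slide":[0,0,0],"rot":[0,0,0]},
    {"slide":[0,0,0],"rot":[0,0,0]},
    {"slide":[0,0,-0.1],"rot":[0,0,0]},
    {"slide":[0,0,-0.3],"rot":[0,0,0]},
    {"slide":[0,0,-0.5],"rot":[0,0,0]},
    {"slide":[0,0,-0.7],"rot":[0,0,0]},
    {"slide":[0,0,-0.7],"rot":[0,0,0]},
    {"slide":[0,0,-0.7],"rot":[0,0,0]},
  ],
  gripper=1,
)

```text
time_s: 29.0
tcp_pos: [567.6, -61.8, 193.0]
tcp_rot: [0.001, 0.649, 0.761, 0.002]
contact_force: [-0.9, -0.3, -1.1]
gripper_width: 1.001
grasp_force: 0.0
```

```bash
python3 - <<'E'
from h import *
th,H,I=hold(); c=wristcam(snap('wrist','w9.png')); im=np.asarray(c['pixels'])
print(I(c['obs']['tcp_pos']))
cv2.imwrite('pics/w9v.png',cv2.resize(im[:270,230:410,::-1],(400,600),interpolation=cv2.INTER_CUBIC))
print('pred loaded: tab',proj(c,H((0,-99,106))),'loose inner top',proj(c,H((0,-90,75))),'fixed inner top',proj(c,H((0,90,75))))
E
```

```text
[ 1.30677291e-01 -9.00137638e+01  1.92979673e+02]
pred loaded: tab [321.32045179 205.5189802 ] loose inner top [321.25491595 189.35130198] fixed inner top [321.29328869  -5.9995124 ]
```

View pics/w9v.png

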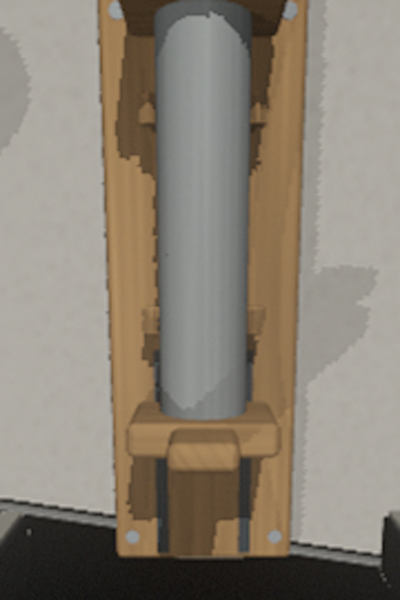

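The roll sits between both cheeks, with the tab at px row 205 against 205.5 predicted for home, and no gap is visible. I'm handing the job in.

```bash
python3 -c "
from rig import env
print(env.sign_off())"
```

```text
the job is handed in; nothing more can be done
None
```

The full foil roll is in the holder, held between both cheeks with the loose cheek pushed home, and the job is handed in at about 29 s of the 61 s allowed; `sign_off()` gave no verdict, but the last wrist image matched the expected home position.

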